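# Wedge the sprung locker door shut under the sink

### The job

The little valve locker's door keeps springing ajar. Push the wooden wedge, thin end first and flat on the floor board, under the free half of the door (away from its hinge) until the door is fully shut and the wedge is firmly jammed beneath it, so that it stays tight when you let go; stop when it resists firmly, do not force it. Leave the stopper, the spray bottle and the scrub pad where they are.

Things in the scene. Friction and masses are not known exactly. Their poses are not given: they have to be found in the camera images.
- locker: Low grey valve locker, fixed, 334 mm wide, 150 deep, 182 high. Origin: in the plane of the shut door's front face, mid-width, 13 mm below the door's lower edge and 0 to 4 mm above the floor board (z = 0), so the gap under the door is 13 to 17 mm. +x into the locker (the way to push), +y to the hinge end, z up. Under it, it is open to 110 mm behind the front
- door_foot (a point): Point on the door's lower front edge, 240 mm from the hinge and 60 mm from the free end; it moves with the door. The door is a white board 300 mm wide, 155 mm high, 18 mm thick; 0.6 kg
- door (a joint): Door angle, rad: 0 is shut (against a stop), growing as the free end (at the locker's -y) swings out towards its -x, at most 0.6. A spring hinge rests it ajar at 0.16 to 0.28 and pushes it open with about 0.23 N m when shut (1 N at door_foot)
- wedge: Light wooden wedge, 140 mm long, 40 wide, flat upright sides, 0.06 to 0.13 kg. Top slopes evenly from 6 mm thick at the thin end (+x) to 30 at the thick end (-x). Origin: centre of the flat underside, z up. Starts flat on the floor board. It jams by friction: once it meets the shut door's edge, 12 to 25 N of push sets it tight; over 50 N would be forcing it
- stopper: Black rubber sink stopper, a disc 92 mm across with a knob, 46 mm high; origin centre of underside. Leave alone
- spray_bottle: Green spray bottle, 82 mm across, 231 mm high, standing; origin centre of underside. Leave alone
- scrub_pad: Round pink and white scrub pad, 96 mm across, 36 mm high; origin centre of underside. Leave alone
- pipe_mid (a point): Middle of the axis of a fixed white waste pipe, 40 mm thick, that crosses the locker's whole front along its y, 200 mm to each side, 90 mm in front of the shut door and 208 mm above the locker's origin. An upright gripper cannot work under it: lean it back 35 to 45 degrees, away from the locker. Brackets hold the pipe 162 mm to each side
Mind the look-alikes: they are no part of the job. Of the things like the wedge, leave any that is turquoise; of the rest the larger one is meant.

How it is judged:
At the end, for the whole second after the job is handed in: The door is shut (within 0.02 rad), with the wedge lying flat (within 0.1 rad), at rest, its thin end at least 20 mm under the door in the half away from the hinge, and pressing on the door with more than 8 N by itself (jammed) (value of joint door below 0.02 rad and contact force between wedge and locker above 8 N and x of wedge in the frame of locker above -0.05 m and y of wedge in the frame of locker below 0 m and angle between wedge's own z axis and vertical below 0.1 rad and linear speed of wedge below 0.01 m/s); the robot touches nothing.
It fails at once if the stopper was moved more than 30 mm (distance of stopper from where it was at the start of the episode above 0.03 m).
It fails at once if the spray bottle was moved more than 30 mm (distance of spray_bottle from where it was at the start of the episode above 0.03 m).
It fails at once if the scrub pad was moved more than 30 mm (distance of scrub_pad from where it was at the start of the episode above 0.03 m).
It fails at once if the wedge was forced against the door or locker with over 45 N (contact force between wedge and locker above 45 N).
It also fails if it takes over 59 s, if anything falls off the work surface, if the arm or the gripper's body presses on something with over 40 N, if the wrist force passes 120 N, or if a joint passes its speed limit or range.

### The arm

A 6-joint arm with a two-finger parallel gripper is mounted at the origin on the work surface. World frame = base frame: x ahead of the robot, y to its left, z up, the work surface at z = 0. Lengths are in m, angles in rad, forces in N, time in s.
With the tool pointing down it reaches from about 0.3 to 0.875 m from the base axis. Payload 6.4 kg.
Tool frame: the origin (TCP) lies between the finger pads; the fingertips stand 17 mm ahead of it and the grasp point (between the pads) lies 2 mm behind it (manip.tcp_to_tips is the distance from the TCP to the fingertips, in m); z points along the fingers, y is the line along which they close (so a half turn about z gives the same grasp; the last joint's range is limited). The gripper opens to 85 mm and grips with 20 to 120 N. Pads are 22 mm wide; open, the fingers measure 114 mm over their backs; the gripper's body (76 mm by 85 mm) begins 54 mm behind the grasp point. The pads swing forward as they close: fully open they stand 13 mm farther back than shut.
Start: joints at [-1.523, 0.181, 1.607, -0, 1.354, -0.206], TCP at [0.144, -0.557, 0.248] pointing down, gripper open.
Joint ranges: [-2.99, 2.99], [-0.89, 2.07], [0.3, 2.58], [-1.14, 4.28], [0, 2.63], [-3.12, 3.12]. Speed limits (rad/s): [2.57, 2.57, 3.01, 3.14, 3.14, 3.14].

### API

Orientations are given as a 3x3 rotation matrix whose columns are the frame's x, y, z axes.
In Python, from bench import manip gives the robot as it stands. The module is installed in compiled form; this text tells all that it offers. Calls block until the motion is done:
- manip.movep(position, orientation): joint-space move of the TCP to a pose.
- manip.servo_line(position, v=0.15, orientation=None, stop_force=None): straight line of the TCP; orientation=None keeps the orientation; v is the mean speed in m/s. With stop_force (N) it stops when the force on the tool has changed by that much, and returns True; else False.
- manip.goto_joints(angles): joint-space move.
- manip.command_gripper(opening, f_grip=None): finger opening in m; f_grip is the grip in N (None keeps the last); returns when the fingers have stopped.
- manip.wait(seconds).
- manip.ik(position, orientation): joint angles nearest the present ones, or None.
- manip.sense(): the state.
- manip.read_camera(name): name is "side" or "top"; returns (picture, depth): 400x640x3 uint8, red, green, blue; 400x640 float32, m along the optical axis (not along the pixel's ray), 0 where there is no reading.
- manip.camera_info(name): a dict with "fx", "fy", "cx", "cy" (pixels), "k1" (the pictures are not rectified: a ray, as slopes to the right and down, at radius r is drawn at 1 + k1 r^2 times it, then the intrinsics apply), "origin" and "rotation" of the camera in the world. Camera axes: x right, y down, z forward; pixel columns grow to the right and rows downward; lengths in m; the calibration is good to about 2 mm. A picture is of the moment at which its call begins. camera_info takes no time and is no camera call.
A pose or a line that the arm cannot do raises manip.Unreachable and nothing moves.
- manip.job_done(): hands the job in; it is judged then, once.
The state is a dict: "time": time; "joints": joint angles; "qd": joint speeds; "joint_torque": joint torques, N m; "tcp_pos": TCP position; "ee_rot": TCP orientation; "ft_force": force on the tool from outside, world axes, zero at the start; "ft_torque": the same for the moment, N m; "gripper_width": finger opening in m; "grip_force": force on a finger pad.
Only numpy, scipy, OpenCV 4.12 (cv2) and the standard library are available. Lean on these libraries where they do the work, as an engineer would, in place of code of your own. Each camera call takes 0.05 s, during which the arm holds its last target. There are 200 camera calls.

## Working session

There is one attempt and no reset: what is moved stays moved. The work goes in short steps, each a Python script; the robot and the scene stay as the last script left them, time stands still between calls to the robot, and variables do not carry over. Pictures are saved under pics/ and viewed, at most 10 in all, crops included, and the job is handed in when it is done.

```bash
mkdir -p pics; cat > h.py <<'E'
import numpy as np, cv2
from bench import manip
def snap(n,f):
    p,d=manip.read_camera(n); cv2.imwrite(f'pics/{f}.png',p[:,:,::-1]); np.savez(f'{f}.npz',p=p,d=d); return p,d
def ray(n,u,v):
    c=manip.camera_info(n); x=np.array([(u-c['cx'])/c['fx'],(v-c['cy'])/c['fy']]); s=x.copy()
    for _ in range(10): s=x/(1+c['k1']*(s@s))
    return np.array(c['origin']),np.array(c['rotation'])@np.array([s[0],s[1],1.])
def onz(n,u,v,z):
    o,r=ray(n,u,v); return o+r*(z-o[2])/r[2]
def pt(n,u,v,d):
    o,r=ray(n,u,v); return o+r*d
E
python3 - <<'E'
from h import *
snap('top','t0');snap('side','s0')
for n in('top','side'):
    c=manip.camera_info(n);print(n,{k:np.round(v,3).tolist() for k,v in c.items()})
s=manip.sense();print(s['time'],s['ft_force'])
E
```

```text
top {'fx': 520.615, 'fy': 520.615, 'cx': 328.53, 'cy': 195.888, 'k1': 0.029, 'origin': [0.434, -0.008, 1.583], 'rotation': [[0.024, -0.994, 0.11], [-1.0, -0.022, 0.015], [-0.013, -0.111, -0.994]]}
side {'fx': 420.806, 'fy': 420.806, 'cx': 313.34, 'cy': 197.669, 'k1': -0.029, 'origin': [-0.048, 0.773, 0.812], 'rotation': [[-0.779, -0.324, 0.536], [-0.626, 0.435, -0.647], [-0.024, -0.84, -0.542]]}
0.1 [ 0.93294688  0.23847393 -0.6237395 ]
```

View pics/t0.png

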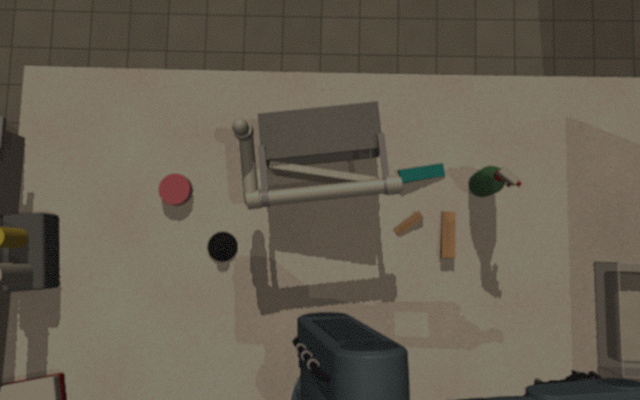

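View pics/s0.png

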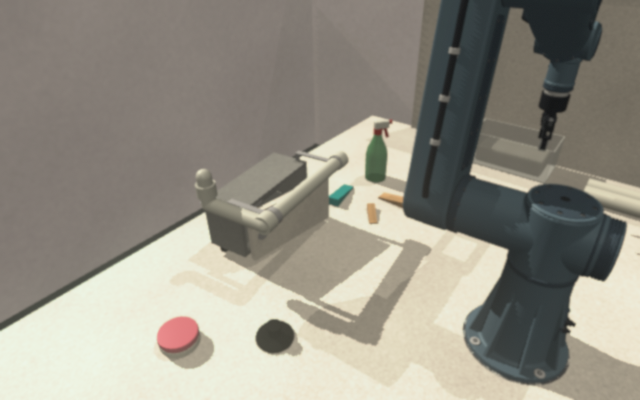

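Top view: turquoise wedge at (421,173) is excluded. Of the two brown ones, the small is at (408,223) and the large at (448,235), so the large one is meant. I'll confirm with an enlarged crop and a depth profile.

```bash
python3 - <<'E'
from h import *
p=np.load('t0.npz')['p'];d=np.load('t0.npz')['d']
cv2.imwrite('pics/c1.png',cv2.resize(p[95:275,235:475,::-1],None,fx=3.3,fy=3.3,interpolation=cv2.INTER_CUBIC))
hsv=cv2.cvtColor(p,cv2.COLOR_RGB2HSV)
m=((hsv[...,0]>5)&(hsv[...,0]<22)&(hsv[...,1]>110)&(hsv[...,2]>70)).astype(np.uint8);m[:200]=0;m[270:]=0;m[:,:380]=0;m[:,480:]=0
n,l,st,ce=cv2.connectedComponentsWithStats(m)
for i in range(1,n):
    if st[i,4]<60: continue
    P=np.array([pt('top',u,v,d[v,u]) for v,u in np.argwhere(l==i) if d[v,u]>0])
    c=P[:,:2].mean(0); w,V=np.linalg.eigh(np.cov(P[:,:2].T)); a=V[:,1]; s=(P[:,:2]-c)@a
    print(st[i],ce[i],'c',c,'axis',a,'ext',s.min(),s.max(),np.ptp((P[:,:2]-c)@V[:,0]),'zfit',np.polyfit(s,P[:,2],1))
    r=cv2.minAreaRect(np.argwhere(l==i)[:,::-1].astype(np.float32)); b=cv2.boxPoints(r)
    print([np.round(onz('top',*q,.015)[:2],4).tolist() for q in b])
for name,(u,v) in dict(rFL=(262,161),rFR=(380,150),rBL=(259,115),rBR=(378,103),floor=(300,265),floor2=(500,330),pipeL=(270,197),pipeR=(375,187),roofc=(320,130),doorL=(285,169),doorR=(360,178),dR2=(365,179)).items():
    dd=np.median(d[v-1:v+2,u-1:u+2]); print(name,np.round(pt('top',u,v,dd),4))
E
```

```text
[395 212  27  23 221] [407.93665158 222.98190045] c [ 0.5319153  -0.22493959] axis [-0.62281554  0.78236872] ext -0.04363153343940471 0.04366463514698269 0.024075340025920173 zfit [-0.17330998  0.0113052 ]
[[0.5135, -0.183], [0.5682, -0.2531], [0.5497, -0.2672], [0.4951, -0.1972]]
[441 212  14  46 599] [447.80634391 234.83138564] c [ 0.49928787 -0.34286513] axis [-0.99851033  0.05456297] ext -0.06998351765720907 0.06680454933962254 0.04029485505043631 zfit [0.16864613 0.0180989 ]
[[0.5671, -0.3233], [0.568, -0.3622], [0.4336, -0.3616], [0.4327, -0.3232]]
rFL [0.6766 0.1933 0.2102]
rFR [ 0.7132 -0.1217  0.21  ]
rBL [0.8092 0.21   0.1844]
rBR [ 0.9029 -0.1305  0.0052]
floor [ 0.3984  0.0974 -0.0015]
floor2 [ 0.2232 -0.4992 -0.0025]
pipeL [0.5781 0.1658 0.2301]
pipeR [ 0.6109 -0.1085  0.2267]
roofc [0.7713 0.0412 0.1819]
doorL [0.6634 0.1354 0.1665]
doorR [ 0.6422 -0.0713  0.1708]
dR2 [ 0.6399 -0.0851  0.1694]
```

View pics/c1.png

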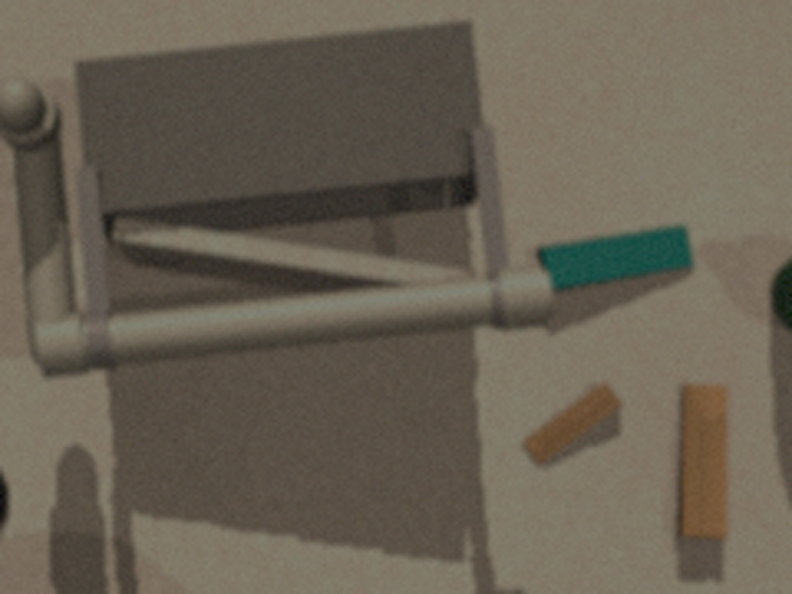

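The crop confirms it: the large orange wedge lies at about (448,235), with its depth falling toward the top of the image, so its thin end points to world +x. The small one (408,223) and the turquoise one (421,173) stay put. The door is ajar, with its free end on the right, partly under the pipe. Next I'll fit the locker frame from the roof and pipe.

```bash
python3 - <<'E'
from h import *
d=np.load('t0.npz')['d']
U,V=np.meshgrid(np.arange(235,420),np.arange(95,215))
P=np.array([pt('top',u,v,d[v,u]) for u,v in zip(U.ravel(),V.ravel())]);u=U.ravel();v=V.ravel()
roof=P[(np.abs(P[:,2]-.184)<.012)&(v<165)&(u>255)&(u<382)]
r=cv2.minAreaRect(roof[:,:2].astype(np.float32)*1000);print('roof',r,np.median(roof[:,2]));print(cv2.boxPoints(r))
# robust: inset percentiles later; pipe
q=P[(P[:,2]>.2)&(P[:,2]<.245)&(v>175)&(u>270)&(u<378)]
a=np.polyfit(q[:,1],q[:,0],1);print('pipe x=',a,'n',len(q),'ztop',np.percentile(q[:,2],[50,90]))
yaw=-np.arctan(a[0]); print('yaw',yaw)
ex=np.array([np.cos(yaw),np.sin(yaw)]);ey=np.array([-ex[1],ex[0]])
print('pipe px',np.percentile(q[:,:2]@ex,[2,50,98]))
print('roof along x',np.percentile(roof[:,:2]@ex,[.5,2,98,99.5]),'y',np.percentile(roof[:,:2]@ey,[.5,2,98,99.5]))
print(manip.tcp_to_tips)
E
```

```text
Traceback (most recent call last):
  File "h.py", line 12, in pt
    o,r=ray(n,u,v); return o+r*d
        ~~~^^^^^^^
  File "h.py", line 6, in ray
    c=manip.camera_info(n); x=np.array([(u-c['cx'])/c['fx'],(v-c['cy'])/c['fy']]); s=x.copy()
ValueError: time passes only in moves, steps and waits
```

```bash
sed -i "s/^def ray/CI={n:manip.camera_info(n) for n in ('top','side')}\ndef ray/; s/c=manip.camera_info(n); x/c=CI[n]; x/" h.py
python3 - <<'E'
from h import *
d=np.load('t0.npz')['d']
U,V=np.meshgrid(np.arange(235,420),np.arange(95,215))
P=np.array([pt('top',u,v,d[v,u]) for u,v in zip(U.ravel(),V.ravel())]);u=U.ravel();v=V.ravel()
roof=P[(np.abs(P[:,2]-.184)<.012)&(v<165)&(u>255)&(u<382)]
print('roofz',np.median(roof[:,2]))
q=P[(P[:,2]>.2)&(P[:,2]<.245)&(v>175)&(u>270)&(u<378)]
a=np.polyfit(q[:,1],q[:,0],1);print('pipe x=',a,'n',len(q),'ztop',np.percentile(q[:,2],[50,90]))
yaw=-np.arctan(a[0]); print('yaw',yaw)
ex=np.array([np.cos(yaw),np.sin(yaw)]);ey=np.array([-ex[1],ex[0]])
print('pipe px',np.percentile(q[:,:2]@ex,[2,50,98]))
print('roof along x',np.percentile(roof[:,:2]@ex,[.5,2,98,99.5]),'y',np.percentile(roof[:,:2]@ey,[.5,2,98,99.5]))
print(manip.tcp_to_tips)
E
```

```text
roofz 0.18300221343255618
pipe x= [-0.12676221  0.5994336 ] n 1607 ztop [0.2256626  0.23068851]
yaw 0.12608971654845352
pipe px [0.57702727 0.59419445 0.61477106]
roof along x [0.70582179 0.70722922 0.8337705  0.83595705] y [-0.21956999 -0.21255579  0.10213696  0.10936741]
0.017
```

```bash
cat >> h.py <<'E'
TH=np.radians(40); LY=.126
L=np.array([.6865,.0316]); EX=np.array([np.cos(LY),np.sin(LY)]);EY=np.array([-EX[1],EX[0]])
def R(yaw,s=1,th=TH):
    z=np.array([np.sin(th)*np.cos(yaw),np.sin(th)*np.sin(yaw),-np.cos(th)]);y=s*np.array([-np.sin(yaw),np.cos(yaw),0]);return np.column_stack([np.cross(y,z),y,z])
def tcp(tip,Rm): return np.asarray(tip)-.017*Rm[:,2]
def loc(x,y,z): return np.r_[L+x*EX+y*EY,z]
E
python3 - <<'E'
from h import *
for s in(1,-1):
    for nm,t,r in [('pick',[.455,-.342,.011],R(-.02,s)),('above',[.455,-.342,.11],R(-.02,s)),('pre',loc(-.27,-.08,.09),R(LY,s)),('prelow',loc(-.27,-.08,.011),R(LY,s)),('end',loc(-.06,-.08,.011),R(LY,s))]:
        q=manip.ik(tcp(t,r),r);print(s,nm,None if q is None else np.round(q,2))
E
```

```text
1 pick [-1.22  0.39  2.12  1.15  0.72  2.58]
1 above [-1.22  0.14  2.12  0.93  0.84  2.88]
1 pre [-0.94 -0.26  2.55  0.99  0.74  2.93]
1 prelow [-0.94  0.12  2.53  1.41  0.6   2.39]
1 end [-0.46  0.42  2.07  1.44  0.36  2.81]
-1 pick [-1.22  0.39  2.12  1.15  0.72 -0.56]
-1 above [-1.22  0.14  2.12  0.93  0.84 -0.26]
-1 pre [-0.94 -0.26  2.55  0.99  0.74 -0.21]
-1 prelow [-0.94  0.12  2.53  1.41  0.6  -0.75]
-1 end [-0.46  0.42  2.07  1.44  0.36 -0.33]
```

```bash
python3 - <<'E'
from h import *
r=R(-.02,-1)
manip.movep(tcp([.455,-.342,.12],r),r)
manip.servo_line(tcp([.455,-.342,.05],r),.15)
f0=np.array(manip.sense()['ft_force'])
print(manip.servo_line(tcp([.455,-.342,.011],r),.05,stop_force=12))
manip.command_gripper(0,40)
s=manip.sense();print(s['time'],s['gripper_width'],s['grip_force'],s['tcp_pos'],np.array(s['ft_force'])-f0)
manip.servo_line(tcp([.455,-.342,.10],r),.12)
r=R(LY,-1)
manip.movep(tcp(loc(-.24,-.08,.10),r),r)
s=manip.sense();print(s['time'],s['gripper_width'],s['grip_force'])
snap('top','t1');p,_=snap('side','s1')
E
```

```text
False
3.575 0.039133285812530796 40.27772084416483 [ 0.44429668 -0.34215694  0.02452728] [-0.46170438  0.24980727  4.72060216]
5.4917 0.03934799543354366 40.06668701471426
```

View pics/s1.png

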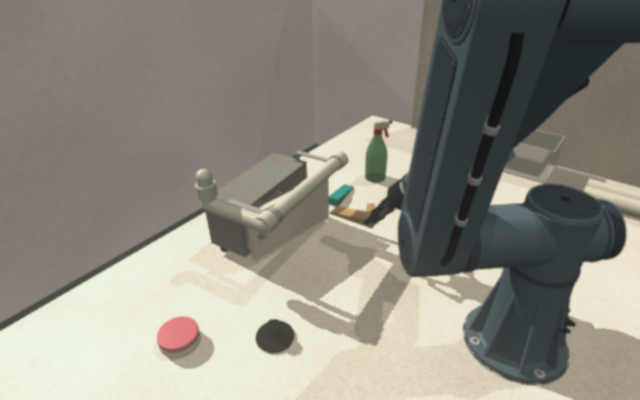

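View pics/t1.png

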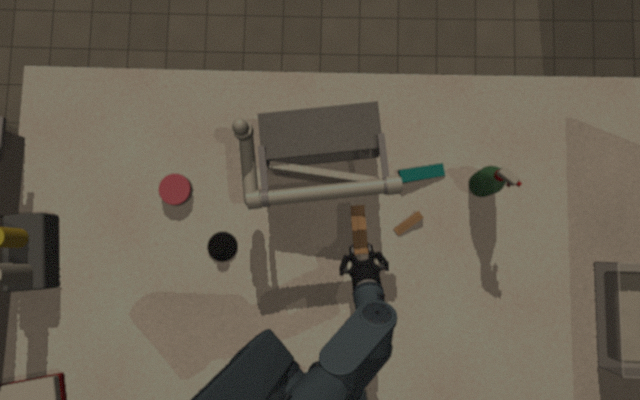

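The wedge is held at about (359,230), lined up with the free half of the door. Everything else is where it was. I'll lower it, slide it in while gripped, release, and then push from behind.

```bash
python3 - <<'E'
from h import *
r=R(LY,-1)
manip.servo_line(tcp(loc(-.24,-.08,.03),r),.12)
print('touch',manip.servo_line(tcp(loc(-.24,-.08,.0108),r),.03,stop_force=5))
print('slide',manip.servo_line(tcp(loc(-.18,-.08,.0112),r),.06,stop_force=8))
s=manip.sense();print(s['time'],s['tcp_pos'],s['ft_force'],s['gripper_width'])
tip=np.array(s['tcp_pos'])+.017*r[:,2]
manip.command_gripper(.06)
back=tip-np.r_[EX*.055,0]; back[2]=.013
manip.servo_line(tcp(back,r),.1)
manip.command_gripper(.012,40)
s=manip.sense();print(s['time'],s['gripper_width'],back,(back[:2]-L)@EX)
p,_=snap('top','t2')
cv2.imwrite('pics/c2.png',cv2.resize(p[95:275,235:475,::-1],None,fx=3.3,fy=3.3,interpolation=cv2.INTER_CUBIC))
E
```

```text
touch True
slide True
7.175 [ 0.44854304 -0.0795339   0.02454695] [1.0104878  0.02970453 1.5793933 ] 0.03998086018433944Traceback (most recent call last):
  File "<stdin>", line 10, in <module>
bench.Unreachable: the arm cannot follow that straight line within its joint ranges
```

The slide stopped early because the load change after touchdown tripped the force limit. I'll regrip and slide again.

```bash
python3 - <<'E'
from h import *
r=R(LY,-1)
manip.command_gripper(0,40)
print('slide',manip.servo_line(tcp(loc(-.17,-.08,.0115),r),.06,stop_force=15))
s=manip.sense();print(s['time'],s['tcp_pos'],s['ft_force'],s['gripper_width'])
tip=np.array(s['tcp_pos'])+.017*r[:,2]
print('tip loc',(tip[:2]-L)@EX,(tip[:2]-L)@EY,tip[2])
manip.command_gripper(.06)
back=tip-np.r_[EX*.055,0]; back[2]=.013
manip.servo_line(tcp(back,r),.1)
manip.command_gripper(.012,40)
s=manip.sense();print(s['time'],s['gripper_width'])
p,_=snap('top','t2')
cv2.imwrite('pics/c2.png',cv2.resize(p[95:275,235:475,::-1],None,fx=3.3,fy=3.3,interpolation=cv2.INTER_CUBIC))
E
```

```text
slide False
9.125 [ 0.51674855 -0.07042588  0.02438255] [ 0.05032794 -0.64409175 -0.26134227] 0.03946420292113382
tip loc -0.1702996323656708 -0.07988493726146363 0.01135979546424221
10.675 0.011766988105176535
```

View pics/c2.png

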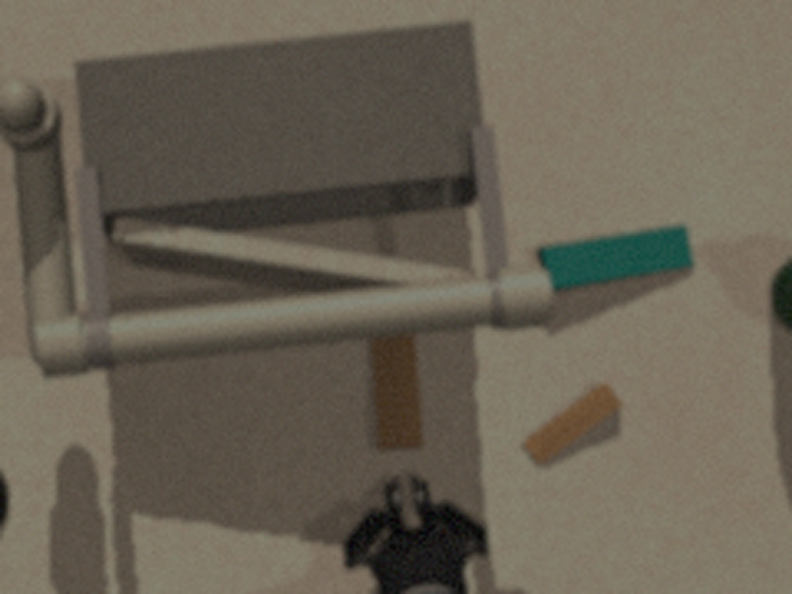

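The wedge lies flat with its rear at crop (399,449), thin end toward the door, and the fingers are centred behind it at (406,485). Now I'll push with force watched.

```bash
python3 - <<'E'
from h import *
r=R(LY,-1)
def rep(t):
    s=manip.sense(); tip=np.array(s['tcp_pos'])+.017*r[:,2]; f=np.array(s['ft_force'])
    print(t,round(s['time'],2),'loc',np.round([(tip[:2]-L)@EX,(tip[:2]-L)@EY,tip[2]],4),'Fx',round(f[:2]@EX,1),np.round(f,1))
rep('0')
print(manip.servo_line(tcp(loc(-.13,-.08,.012),r),.05,stop_force=10));rep('a')
print(manip.servo_line(tcp(loc(-.06,-.08,.012),r),.01,stop_force=17));rep('b')
manip.wait(.2);rep('c')
p,_=snap('top','t3');snap('side','s3')
cv2.imwrite('pics/c3.png',cv2.resize(p[95:275,235:475,::-1],None,fx=3.3,fy=3.3,interpolation=cv2.INTER_CUBIC))
E
```

```text
0 10.72 loc [-0.2253 -0.0798  0.013 ] Fx 1.0 [ 1.2 -1.1  0.2]
False
a 12.78 loc [-0.1301 -0.08    0.012 ] Fx -2.6 [-2.6 -0.5  1.2]
True
b 16.15 loc [-0.1007 -0.08    0.0111] Fx -0.8 [-0.9  0.4 -0.2]
c 16.35 loc [-0.1009 -0.0799  0.0109] Fx 0.3 [0.2 0.5 0.5]
```

View pics/c3.png

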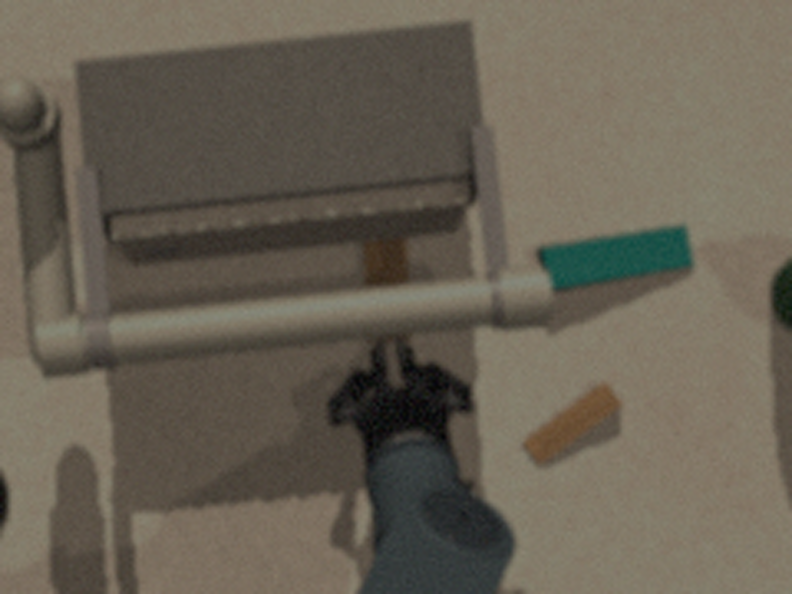

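The door's edge is now parallel to the pipe, so it is shut, with the wedge under its free half at about crop (385,260). I'll do one slightly firmer confirming push, then retreat.

```bash
python3 - <<'E'
from h import *
r=R(LY,-1)
def rep(t):
    s=manip.sense(); tip=np.array(s['tcp_pos'])+.017*r[:,2]; f=np.array(s['ft_force'])
    print(t,round(s['time'],2),'loc',np.round([(tip[:2]-L)@EX,(tip[:2]-L)@EY,tip[2]],4),np.round(f,1))
manip.servo_line(tcp(loc(-.106,-.08,.012),r),.03);rep('back')
print(manip.servo_line(tcp(loc(-.07,-.08,.012),r),.01,stop_force=20));rep('b')
manip.servo_line(tcp(loc(-.13,-.08,.014),r),.04)
manip.servo_line(tcp(loc(-.22,-.08,.05),r),.1);manip.wait(.5);rep('out')
p,d=snap('top','t4')
cv2.imwrite('pics/c4.png',cv2.resize(p[95:275,235:475,::-1],None,fx=3.3,fy=3.3,interpolation=cv2.INTER_CUBIC))
E
```

```text
back 16.77 loc [-0.1062 -0.08    0.012 ] [ 0.  -0.6  0.4]
True
b 18.06 loc [-0.1005 -0.0799  0.0106] [-0.8 -1.4 -0.3]
out 20.57 loc [-0.22   -0.0799  0.0499] [ 0.1 -0.1  0.5]
```

View pics/c4.png

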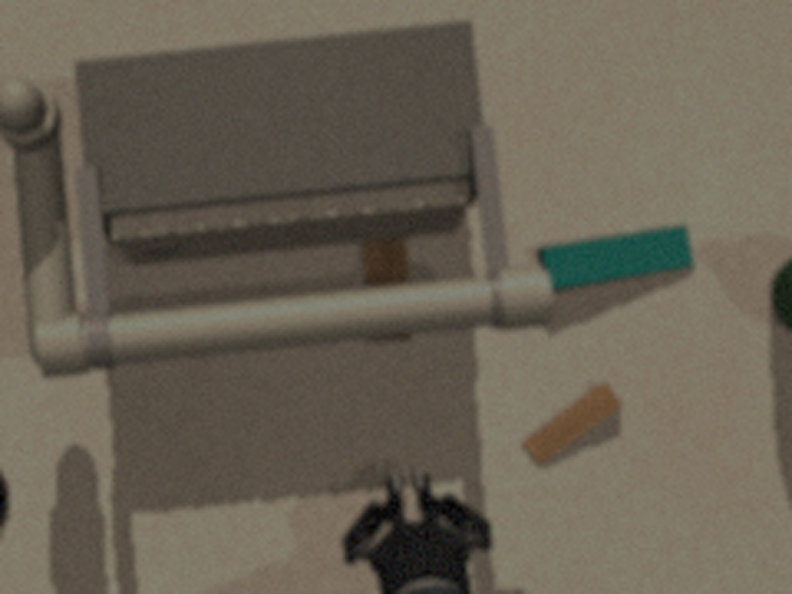

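After the gripper backed off, the door stayed shut and the wedge stayed under its free half. The second push met firm resistance within 0.4 mm of the first stop, so I'm handing it in.

```bash
python3 -c "
from bench import manip
print(manip.job_done())"
```

```text
the job is handed in; nothing more can be done
None
```

The job is handed in: the wedge is under the free half of the door, which stayed shut after I let go, and a second push to the 20 N stop barely moved it; the gripper is clear, but no verdict came back and I couldn't measure the 8 N jam force directly.

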